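Turn the slotted clip across the red glass

TASK

The red glass sample is not held down yet. Take the flat-bladed screwdriver with the orange handle from the little rack, set its blade in the slotted brass screw beside the red glass and turn it clockwise, seen from above, until it comes to its stop and the brass tongue lies across the glass. Then put the screwdriver back, upright, in the rack hole it came from.

Things in the scene. Friction and masses are not known exactly. Their poses are not given: they have to be found in the camera images.
- driver_grip (a point): Centre of the orange handle (34 along x, 26 along y, 72 tall: grasp across y) of the flat screwdriver hung upright in the rack; z up the tool, x along the blade's width. Loose, 90 g. 45 below this point: underside of its 44 wide collar, resting on the rack. 95 below: the tip; blade 24 wide, 4 thick (3 at the tip). The round blue handle beside it, as high, is a cross-point driver: wrong (mm).
- clip_red_slot (a point): Slot's mouth, on the axis at the top of the brass screw beside the red glass (38x50x10, its top 20 below); z up, x along the slot to the tongue's end; turns with the screw. Head 37 across, 12 high; slot right across, 8 wide, 12 deep, mouth bevelled to 14 wide. Tongue 14 wide, reaches 55 out, 15 below. Fixed board 108x80x18. A like board has blue glass, already held; they may swap places (mm).
- clip_red (a joint): Turn of the screw and tongue beside the red glass, rad, growing clockwise seen from above. Starts at 0 to 0.15 (tongue clear of the glass); its stop, tongue square across the glass, is 1.3. Light friction (0.06 N m); stays where left. The blade has about 0.17 rad of play in the slot each way before the screw follows.
- rack_hole (a point): Centre of the screwdriver's hole at the rack's top, 70 above the worktop; z up. Hole 33 across, bevelled 3, through a 12 thick shelf, open below to 6 above the worktop. Fixed wooden rack, 60 along x, 150 along y; the blue cross-point driver hangs 68 away along +y. Hung in its hole, the orange handle's centre is 45 above this point (mm).

How it is judged:
On the way, in this order (a step that is already met when the one before it is completed fails the run):
1. the blade sits in the slot beside the red glass, screw not yet turned (horizontal distance between driver_grip and clip_red_slot below 0.015 m and z of driver_grip in the frame of clip_red_slot below 0.089 m and angle between driver_grip's own z axis and vertical below 0.2 rad and value of joint clip_red below 0.8 rad), for 0.1 s.
2. the screw is turned home with the blade in its slot (value of joint clip_red above 1 rad and horizontal distance between driver_grip and clip_red_slot below 0.018 m and z of driver_grip in the frame of clip_red_slot below 0.09 m), for 0.1 s.
At the end, for the whole second after the job is handed in: The clip beside the red glass is turned to at least 1.0 rad (its stop is 1.3), so that the tongue lies across the glass, and the orange screwdriver hangs in its own rack hole again: handle centre within 15 mm of the hole's axis and 35 to 55 mm above the rack's top, within 10 degrees of upright (value of joint clip_red above 1 rad and horizontal distance between driver_grip and rack_hole below 0.015 m and z of driver_grip in the frame of rack_hole between 0.035 and 0.055 m and angle between driver_grip's own z axis and vertical below 0.18 rad); the robot touches nothing.
It also fails if it takes over 54 s, if anything falls off the work surface, if the arm or the gripper's body presses on something with over 40 N, if the wrist force passes 120 N, or if a joint passes its speed limit or range.

ROBOT

A 6-joint arm with a two-finger parallel gripper is mounted at the origin on a cart in front of the work surface, level with it; the furniture and walls round the work are solid. World frame = base frame: x ahead of the robot, y to its left, z up, the work surface at z = 0. Lengths are in m, angles in rad, forces in N, time in s.
With the tool pointing down it reaches from about 0.275 to 0.85 m from the base axis. Payload 19 kg.
Tool frame: the origin (TCP) lies at the very end of the fingers, on their centre line; the grasp point (between the pads) lies 19 mm behind it (bot.grip_depth is the distance from the TCP to the grasp point, in m); z points along the fingers, y is the direction in which the jaws open and shut (so a half turn about z gives the same grasp; the last joint's range is limited). The gripper opens to 85 mm and grips with 20 to 120 N. Pads are 22 mm wide; open, the fingers measure 114 mm over their backs; the gripper's body (76 mm by 85 mm) begins 54 mm behind the grasp point. The pads swing forward as they close: fully open they stand 13 mm farther back than shut.
Start: joints at [-1.402, 0.15, 1.437, -0, 1.554, -0.134], TCP at [0.171, -0.549, 0.209] pointing down, gripper open.
Joint ranges: [-2.8, 2.8], [-0.68, 2.1], [0.12, 2.68], [-1.39, 4.53], [0.16, 2.79], [-2.81, 2.81]. Speed limits (rad/s): [1.89, 1.89, 2.22, 3.01, 3.01, 3.01].

INTERFACE

Orientations are given as a 3x3 rotation matrix whose columns are the frame's x, y, z axes.
In Python, from rig import bot gives the robot as it stands. The module is installed in compiled form; this text tells all that it offers.
- The arm moves only by the tool jog_arm, never from a script. Its argument "steps" is text: rows parted by semicolons, each of 7 numbers parted by spaces: the finger opening in m, from 0 to 0.0854, then the shift along the tool's x, y, z in m, then the turn, a rotation vector about the tool's x, y, z in rad. A call has 1 to 12 rows; each row shifts and turns the commanded pose from where the row before left it, along the tool's axes as they then stand; what a row does not reach is not made up. A row lasts 1/12 s, in which the tool goes at most 41.7 mm and 7.16 degrees, less where a joint would pass 70% of its speed; a pose out of reach is approached as far as the arm can. A call with a gripper value outside its range is refused whole. The fingers move at their own pace and stop on an object; the grip force is fixed at half the most. Time passes only in rows, so rows that do not move let the fingers close. It gives the time, the measured TCP pose, the force and the opening at its end, in the units of the state.
- bot.sense(): the state, without advancing time (a new reading comes with each control period).
- bot.capture(name): name is "scene" or "top" or "wrist"; returns the picture (400x640x3 uint8, blue, green, red); there is no depth.
- bot.get_calibration(name): a dict with "fx", "fy", "cx", "cy" (pixels), "position" and "rotation" of the camera in the world; the wrist camera has in their place "mount" (4x4, takes a point from camera to tool coordinates, whose origin is the TCP and whose axes are the flange's). Camera axes: x right, y down, z forward; pixel columns grow to the right and rows downward; lengths in m; the calibration is good to about 2 mm. A picture is of the moment at which its call begins: read the wrist's pose just before it. get_calibration takes no time and is no camera call.
- bot.sign_off(): hands the job in, once; it reports no verdict.
The state is a dict: "clock": time; "joint_positions": joint angles; "joint_vel": joint speeds; "joint_torque": joint torques, N m; "position": TCP position; "tool_rot": TCP orientation; "contact_force": force on the tool from outside, world axes, zero at the start; "wrist_torque": the same for the moment, N m; "opening": finger opening in m.
Only numpy, scipy, OpenCV 4.12 (cv2) and the standard library are available. Lean on these libraries where they do the work, as an engineer would, in place of code of your own. Each camera call takes 0.05 s, during which the arm holds its last target. There are 200 camera calls.

## Working session

There is one attempt and no reset: what is moved stays moved. The work goes in short steps, Python scripts to look and compute and a tool call to move; the robot and the scene stay as the last step left them, time stands still between calls to the robot, and variables do not carry over. Pictures are saved under pics/ and viewed, about 8 in all and at most 12, crops included, and the job is handed in when it is done.

Besides the shell and the picture viewer there is one more tool, called after "Call:" by a JSON object that holds its "method" and its "body". jog_arm: Moves the arm, as the interface text tells. Its arguments: {"type":"object","properties":{"steps":{"type":"string"}},"required":["steps"]}

```bash
mkdir -p pics; python3 - <<'E'
from rig import bot
import cv2,numpy as np
s=bot.sense();print(s['clock'],s['position'],s['tool_rot'],s['opening'],bot.grip_depth)
for n in ("scene","top","wrist"):
    im=bot.capture(n);cv2.imwrite(f'pics/{n}0.png',im)
    c=bot.get_calibration(n);print(n,c)
E
```

```text
0.0 [ 0.17140053 -0.54859903  0.20890225] [[ 9.54514140e-01  2.98165610e-01 -1.57897410e-04]
 [ 2.98165593e-01 -9.54513489e-01  1.13084575e-03]
 [ 1.86464104e-04 -1.12648783e-03 -9.99999348e-01]] 0.08523325636869551 0.0187
scene {'fx': 429.2344063769703, 'fy': 429.2344063769703, 'cx': 327.141273055589, 'cy': 196.73508523626296, 'position': array([ 0.09027671, -0.87782875,  0.51801828]), 'rotation': array([[ 0.88356942, -0.21488268,  0.41608955],
       [-0.46812882, -0.42931917,  0.77236032],
       [ 0.01266837, -0.87721747, -0.47992607]])}
top {'fx': 393.49263940842656, 'fy': 393.49263940842656, 'cx': 321.8742723410298, 'cy': 193.9758432936757, 'position': array([ 0.28665496, -0.23775198,  0.92814534]), 'rotation': array([[-0.05548674, -0.97760455,  0.20300385],
       [-0.99845467,  0.05370018, -0.01430248],
       [ 0.00308083, -0.20348374, -0.97907348]])}
wrist {'fx': 303.1576507660525, 'fy': 303.1576507660525, 'cx': 323.4146840411452, 'cy': 197.09372581449347, 'mount': array([[ 9.41560900e-04, -9.61869090e-01, -2.73508623e-01,
         6.86548205e-02],
       [ 9.99999320e-01,  7.17621413e-04,  9.18809807e-04,
         9.84674463e-04],
       [-6.87499109e-04, -2.73509302e-01,  9.61869112e-01,
        -1.65186599e-01],
       [ 0.00000000e+00,  0.00000000e+00,  0.00000000e+00,
         1.00000000e+00]])}
```

View pics/top0.png

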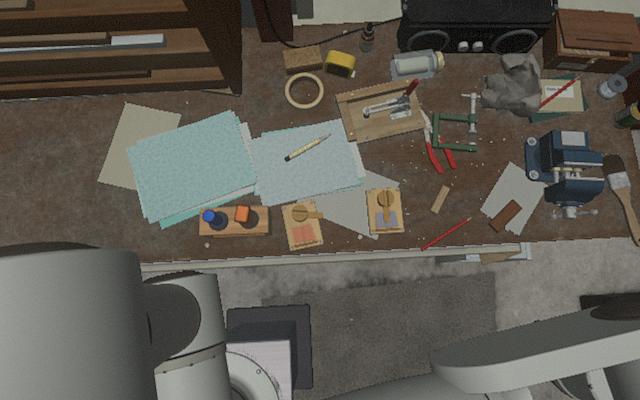

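View pics/scene0.png

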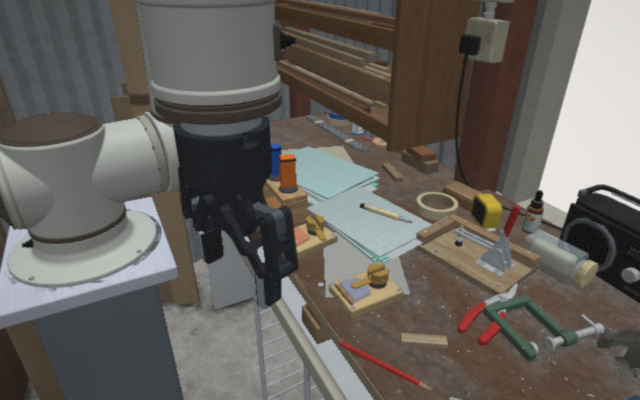

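The top view shows the orange handle near (242,213), the blue one near (210,216), the red-glass board near (302,226) and the blue-glass board near (385,210). I'll enlarge that area and get the first positions.

```bash
cat > h.py <<'E'
import numpy as np,cv2
from rig import bot
def cam(n,s=None):
    c=bot.get_calibration(n)
    if n=='wrist':
        R=np.array(s['tool_rot']);m=c['mount']
        return c,R@m[:3,:3],R@m[:3,3]+np.array(s['position'])
    return c,np.array(c['rotation']),np.array(c['position'])
def onz(k,uv,z):
    c,R,p=k;uv=np.atleast_2d(np.float64(uv))
    d=np.c_[(uv[:,0]-c['cx'])/c['fx'],(uv[:,1]-c['cy'])/c['fy'],np.ones(len(uv))]@R.T
    return p+d*((z-p[2])/d[:,2])[:,None]
def proj(k,X):
    c,R,p=k;q=(np.atleast_2d(X)-p)@R
    return np.c_[c['fx']*q[:,0]/q[:,2]+c['cx'],c['fy']*q[:,1]/q[:,2]+c['cy']]
def blobs(im,lo,hi,amin=30):
    m=cv2.inRange(cv2.cvtColor(im,cv2.COLOR_BGR2HSV),lo,hi)
    n,l,st,ce=cv2.connectedComponentsWithStats(m)
    return [(ce[i],st[i],np.argwhere(l==i)[:,::-1]) for i in range(1,n) if st[i,4]>amin]
E
python3 - <<'E'
from h import *
k=cam('top');im=cv2.imread('pics/top0.png')
cr=im[190:255,190:410];cv2.imwrite('pics/c1.png',cv2.resize(cr,None,fx=3.6,fy=3.6,interpolation=cv2.INTER_CUBIC))
for ce,st,p in blobs(im,(3,190,150),(14,255,255)): print('orange',ce,st,onz(k,ce,.151),cv2.minAreaRect(p.astype(np.float32)))
for n,uv,z in [('blue',(209,216),.151),('redboardscrew',(300,213),.048),('blue screw',(386,199),.048)]: print(n,onz(k,uv,z))
E
```

```text
blue [[ 0.41537839 -0.02208351  0.151     ]]
redboardscrew [[ 0.42798631 -0.19877797  0.048     ]]
blue screw [[ 0.44944857 -0.39592696  0.048     ]]
```

View pics/c1.png

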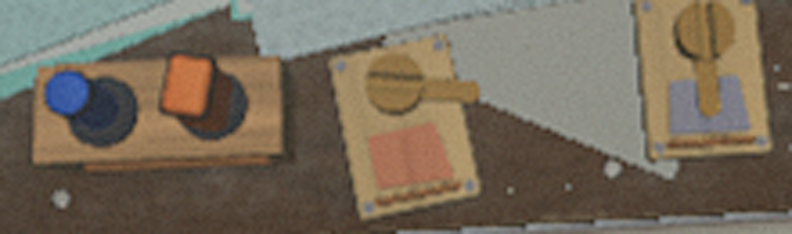

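The crop shows the orange handle top at full-image (242,213). The red-glass screw is at about (299.5,213), with its tongue pointing right (world −y). I'll move the wrist camera over the rack and the red board.

Call:
{"method": "jog_arm", "body": {"steps": "0.05 0 0 -0.03 0 0 0.1; 0.05 0 0 -0.03 0 0 0.1; 0.05 0 0 -0.03 0 0 0.103; 0.05 0.02 -0.035 0 0 0 0; 0.05 0.02 -0.035 0 0 0 0; 0.05 0.02 -0.035 0 0 0 0; 0.05 0.02 -0.035 0 0 0 0; 0.05 0.02 -0.035 0 0 0 0; 0.05 0.02 -0.035 0 0 0 0; 0.05 0.02 -0.035 0 0 0 0; 0.05 0.02 -0.035 0 0 0 0; 0.05 0.02 -0.035 0 0 0 0"}}

```text
clock: 1.15
position: [0.3518, -0.232, 0.2995]
tool_rot: [[1.0, -0.001, 0.0], [-0.001, -1.0, -0.0], [0.0, 0.0, -1.0]]
contact_force: [1.0, -0.5, -0.5]
opening: 0.0498
```

Call:
{"method": "jog_arm", "body": {"steps": "0.05 0.02 -0.035 0 0 0 0; 0.05 0.02 -0.035 0 0 0 0; 0.05 0.02 -0.035 0 0 0 0; 0.05 0 0 0 0 0 0; 0.05 0 0 0 0 0 0; 0.05 0 0 0 0 0 0"}}

```text
clock: 1.65
position: [0.4114, -0.1289, 0.2993]
tool_rot: [[1.0, 0.001, -0.0], [0.001, -1.0, 0.0], [-0.0, -0.0, -1.0]]
contact_force: [0.6, -0.1, -1.1]
opening: 0.0498
```

```bash
python3 - <<'E'
from h import *
s=bot.sense();im=bot.capture('wrist');cv2.imwrite('pics/w1.png',im)
np.savez('w1.npz',position=s['position'],tool_rot=s['tool_rot'])
print(s['clock'],s['position'],np.round(s['tool_rot'],4),s['joint_vel'].round(3))
E
```

```text
1.65 [ 0.41141326 -0.1289101   0.29934355] [[ 1.e+00  7.e-04 -5.e-04]
 [ 7.e-04 -1.e+00  0.e+00]
 [-5.e-04 -0.e+00 -1.e+00]] [-0.039 -0.002  0.001 -0.     0.002 -0.001]
```

View pics/w1.png

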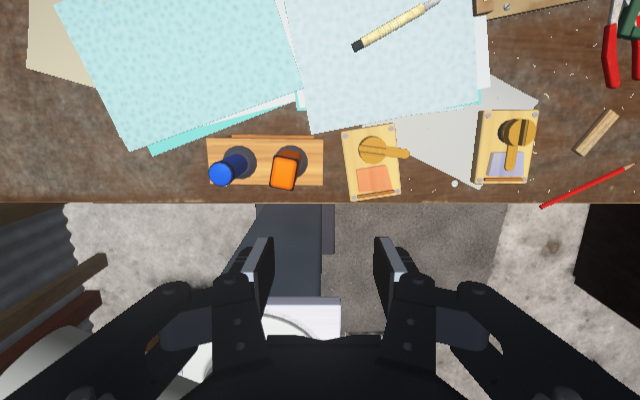

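The wrist view shows blue at (221,174), the orange top at (284,174), the red screw at (373,150) with its tongue pointing right, and the red glass at (372,179). I'll zoom in and measure handle yaw, slot and board corners.

```bash
python3 - <<'E'
from h import *
s=np.load('w1.npz');k=cam('wrist',s);im=cv2.imread('pics/w1.png')
g=im[118:204,200:425];cv2.imwrite('pics/c2.png',cv2.resize(g,None,fx=3.5,fy=3.5,interpolation=cv2.INTER_CUBIC))
hsv=cv2.cvtColor(im,cv2.COLOR_BGR2HSV)
for n,uv in [('or',(284,178)),('scr',(370,143)),('board',(350,180)),('glass',(372,179)),('rack',(215,145)),('collar',(300,162)),('tongue',(398,153))]: print(n,hsv[uv[1],uv[0]])
for ce,st,p in blobs(im,(6,230,225),(14,255,255)): 
  r=cv2.minAreaRect(p.astype(np.float32));print('orange',ce,st,onz(k,ce,.151),r, onz(k,cv2.boxPoints(r),.151).round(4).tolist())
E
```

```text
or [ 16 220 251]
scr [ 19 165 225]
board [ 22 105 238]
glass [ 11 141 238]
rack [ 17 125 222]
collar [ 10 146 101]
tongue [ 20 166 223]
```

View pics/c2.png

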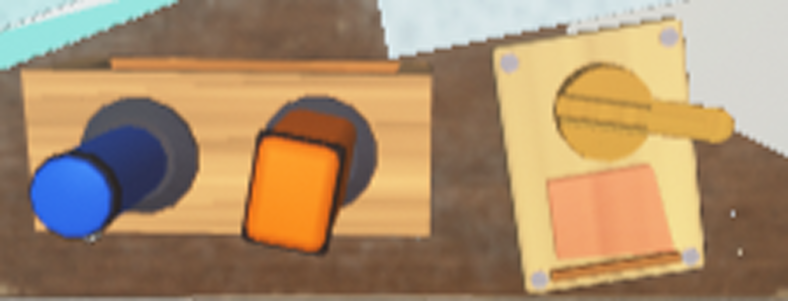

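```bash
python3 - <<'E'
from h import *
s=np.load('w1.npz');k=cam('wrist',s);im=cv2.imread('pics/w1.png')
for ce,st,p in blobs(im,(10,205,215),(18,255,255)): 
  if not 190<ce[0]<320: continue
  r=cv2.minAreaRect(p.astype(np.float32));P=onz(k,cv2.boxPoints(r),.151)
  print('orange',ce,st,onz(k,ce,.151));e=np.diff(P,axis=0);print(np.linalg.norm(e,axis=1),np.degrees(np.arctan2(e[:,1],e[:,0])))
f=lambda x,y:(200+(x+.5)/3.5-.5,118+(y+.5)/3.5-.5)
print('screw',onz(k,f(602,111),.048),'tonguetip',onz(k,f(733,125),.033))
print('collar',onz(k,f(317,158),.077),'blue',onz(k,f(72,195),.151))
C=onz(k,[f(497,50),f(678,20),f(704,267),f(527,292)],.018);print(C)
C=onz(k,[f(22,70),f(433,72),f(431,237),f(37,232)],.07);print(C)
print(onz(k,[f(x,y) for x,y in [(510,64),(669,37),(690,257),(540,279)]],.018))
E
```

```text
orange [282.88745981 172.67684887] [271 158  25  31 622] [[ 0.41786642 -0.08774054  0.151     ]]
[0.03066973 0.02286743 0.03077049] [ -12.92798305 -100.638835    168.18388204]
screw [[ 0.42988813 -0.19635244  0.048     ]] tonguetip [[ 0.42248847 -0.252226    0.033     ]]
collar [[ 0.41604815 -0.08766252  0.077     ]] blue [[ 0.4170439  -0.02182901  0.151     ]]
[[ 0.4512063  -0.1567056   0.018     ]
 [ 0.46335235 -0.23057083  0.018     ]
 [ 0.35858376 -0.24870794  0.018     ]
 [ 0.34709553 -0.17176599  0.018     ]]
[[ 0.44716816  0.02014069  0.07      ]
 [ 0.44668071 -0.13028614  0.07      ]
 [ 0.38452286 -0.1296197   0.07      ]
 [ 0.38627364  0.02077468  0.07      ]]
[[ 0.44553911 -0.16218778  0.018     ]
 [ 0.45655257 -0.22731109  0.018     ]
 [ 0.36308583 -0.24229173  0.018     ]
 [ 0.35304078 -0.17730274  0.018     ]]
```

Call:
{"method": "jog_arm", "body": {"steps": "0.05 0.01 -0.02 0.01 0 0 0; 0.05 0.01 -0.02 0.01 0 0 0; 0.05 0 0 0 0 0 0; 0.05 0 0 0 0 0 0; 0.05 0 0 0 0 0 0"}}

```text
clock: 2.12
position: [0.4312, -0.0901, 0.2798]
tool_rot: [[1.0, -0.002, 0.0], [-0.002, -1.0, -0.0], [0.0, 0.0, -1.0]]
contact_force: [-0.5, -0.4, -0.4]
opening: 0.05
```

```bash
python3 - <<'E'
from h import *
s=bot.sense();im=bot.capture('wrist');cv2.imwrite('pics/w2.png',im)
np.savez('w2.npz',position=s['position'],tool_rot=s['tool_rot']);print(s['position'])
E
```

```text
[ 0.43120529 -0.09008126  0.27977734]
```

Call:
{"method": "jog_arm", "body": {"steps": "0.05 0.005 0.035 0 0 0 0; 0.05 0.005 0.035 0 0 0 0; 0.05 0.003 0.035 0.01 0 0 0; 0.05 0 0 0.03 0 0 0; 0.05 0 0 0.03 0 0 0; 0.05 0 0 0.02 0 0 0; 0.05 0 0 0 0 0 0; 0.05 0 0 0 0 0 0; 0.05 0 0 0 0 0 0"}}

```text
clock: 2.92
position: [0.4448, -0.1946, 0.1914]
tool_rot: [[1.0, -0.001, 0.002], [-0.001, -1.0, -0.001], [0.002, 0.001, -1.0]]
contact_force: [-0.1, 0.2, 0.8]
opening: 0.0498
```

```bash
python3 - <<'E'
from h import *
s=bot.sense();im=bot.capture('wrist');cv2.imwrite('pics/w3.png',im)
np.savez('w3.npz',position=s['position'],tool_rot=s['tool_rot']);print(s['position'])
a=cv2.imread('pics/w2.png')
k2=cam('wrist',np.load('w2.npz'));k3=cam('wrist',s)
u=proj(k2,[.417,-.088,.11])[0].astype(int);v=proj(k3,[.43,-.2,.048])[0].astype(int);print(u,v)
A=a[u[1]-60:u[1]+60,u[0]-65:u[0]+65];B=im[v[1]-60:v[1]+60,v[0]-65:v[0]+65]
cv2.imwrite('pics/c3.png',cv2.resize(np.hstack([A,B]),None,fx=3,fy=3,interpolation=cv2.INTER_CUBIC))
E
```

```text
[ 0.44482987 -0.19464638  0.19135136]
[320 186] [326 193]
```

View pics/c3.png

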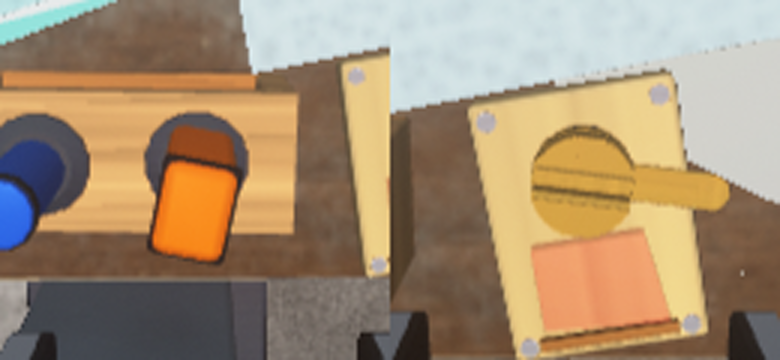

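The left half (handle view) shows the orange top at (195,212) and the collar circle centred at (197,162). The right half shows the screw top centred at about (583,185), with the slot running from (534,179) to (633,190).

```bash
python3 - <<'E'
from h import *
k2=cam('wrist',np.load('w2.npz'));k3=cam('wrist',np.load('w3.npz'))
a=cv2.imread('pics/w2.png');b=cv2.imread('pics/w3.png')
f=lambda x,y:(255+(x+.5)/3-.5,126+(y+.5)/3-.5)
g=lambda x,y:(261+(x-390+.5)/3-.5,133+(y+.5)/3-.5)
for ce,st,p in blobs(a,(10,205,205),(18,255,255)):
  if not 280<ce[0]<360: continue
  for z in (.151,.148):
    r=cv2.minAreaRect(p.astype(np.float32));P=onz(k2,cv2.boxPoints(r),z);e=np.diff(P,axis=0)
    print('orange',ce,onz(k2,ce,z),np.linalg.norm(e,axis=1),np.degrees(np.arctan2(e[:,1],e[:,0])))
    v,_=cv2.PCACompute(onz(k2,p,z)[:,:2].astype(np.float32),None)[1],0;print(np.degrees(np.arctan2(v[:,1],v[:,0])))
for z in (.07,.078): print('collar',onz(k2,f(197,162),z),np.ptp(onz(k2,[f(146,162),f(248,162)],z)[:,1]))
print('screw',onz(k3,g(583,185),.048),np.ptp(onz(k3,[g(531,184),g(635,184)],.048)[:,1]))
for l in ([(535,170),(632,180)],[(535,187),(633,199)]):
  P=onz(k3,[g(*q) for q in l],.048);d=P[1]-P[0];print(P,np.degrees(np.arctan2(d[1],d[0])))
print('tip',onz(k3,g(729,192),.033))
C=onz(k3,[g(470,112),g(672,74),g(706,334)],.018);print(C,[np.degrees(np.arctan2(*(C[i+1]-C[i])[[1,0]])) for i in (0,1)],[np.linalg.norm(C[i+1]-C[i]) for i in (0,1)])
# scene view checks via top camera: project
t=cam('top');print(proj(t,[[.418,-.088,.151],[.43,-.197,.048]]))
E
```

```text
orange [319.3264095  195.74035608] [[ 0.41808723 -0.0874043   0.151     ]] [0.03086874 0.02300542 0.03101029] [ -11.72563943 -101.63452419  169.44708332]
[-12.718924  77.281075]
orange [319.3264095  195.74035608] [[ 0.4172495  -0.08736523  0.148     ]] [0.03118377 0.0232402  0.03132676] [ -11.72563943 -101.63452419  169.44708332]
[-12.718919  77.28108 ]
collar [[ 0.41658024 -0.08771556  0.07      ]] 0.043013596858649764
collar [[ 0.41836375 -0.0877906   0.078     ]] 0.042095882356378
screw [[ 0.42943355 -0.19790618  0.048     ]] 0.03656968087180423
[[ 0.43488341 -0.18109427  0.048     ]
 [ 0.43124579 -0.215114    0.048     ]] -96.10326152101742
[[ 0.4287118  -0.18101515  0.048     ]
 [ 0.42429917 -0.21557952  0.048     ]] -97.27525077194953
tip [[ 0.42264032 -0.25200689  0.033     ]]
[[ 0.44982605 -0.15545118  0.018     ]
 [ 0.46417654 -0.23127821  0.018     ]
 [ 0.3587434  -0.24800323  0.018     ]] [np.float64(-79.28335039279024), np.float64(-170.98619048562736)] [np.float64(0.07717301845881785), np.float64(0.10675145787326666)]
[[242.11265829 212.90118483]
 [299.17537441 212.16387895]]
```

Call:
{"method": "jog_arm", "body": {"steps": "0.05 -0.007 -0.027 0 0 0 0; 0.05 -0.007 -0.027 0 0 0 0; 0.05 -0.007 -0.027 0 0 0 0; 0.05 -0.0065 -0.026 0 0 0 0; 0.05 0 0 0 0 0 0.1; 0.05 0 0 0 0 0 0.106; 0.05 0 0 0 0 0 0; 0.05 0 0 0 0 0 0; 0.05 0 0 0 0 0 0"}}

```text
clock: 3.72
position: [0.4173, -0.0871, 0.1902]
tool_rot: [[0.98, -0.201, 0.001], [-0.201, -0.98, -0.0], [0.001, 0.0, -1.0]]
contact_force: [0.1, -0.6, 0.3]
opening: 0.0499
```

Call:
{"method": "jog_arm", "body": {"steps": "0.05 0 0.0005 0.02 0 0 0.003; 0.05 0 0 0.02 0 0 0; 0.05 0 0 0.02 0 0 0; 0.05 0 0 0.02 0 0 0; 0.05 0 0 0.013 0 0 0; 0.05 0 0 0 0 0 0; 0.05 0 0 0 0 0 0; 0.0 0 0 0 0 0 0; 0.0 0 0 0 0 0 0; 0.0 0 0 0 0 0 0; 0.0 0 0 0 0 0 0; 0.0 0 0 0 0 0 0"}}

```text
clock: 4.72
position: [0.4175, -0.0876, 0.0976]
tool_rot: [[0.978, -0.207, 0.002], [-0.207, -0.978, -0.001], [0.002, 0.0, -1.0]]
contact_force: [0.1, -0.2, 7.3]
opening: 0.0254
```

Call:
{"method": "jog_arm", "body": {"steps": "0 0 0 0 0 0 0; 0 0 0 0 0 0 0; 0 0 0 0 0 0 0; 0 0 0 0 0 0 0"}}

```text
clock: 5.05
position: [0.4175, -0.0876, 0.0976]
tool_rot: [[0.978, -0.207, 0.002], [-0.207, -0.978, -0.001], [0.002, 0.0, -1.0]]
contact_force: [-0.3, 0.9, 7.0]
opening: 0.0251
```

Call:
{"method": "jog_arm", "body": {"steps": "0 0 0 -0.01 0 0 0; 0 0 0 -0.02 0 0 0; 0 0 0 -0.025 0 0 0; 0 0 0 -0.025 0 0 0; 0 0 0 -0.02 0 0 0; 0 0 0 0 0 0 0; 0 0.0085 0.026 0 0 0 0; 0 0.0085 0.026 0 0 0 0; 0 0.0085 0.026 0 0 0 0; 0 0.009 0.027 0 0 0 0; 0 0 0 0 0 0 0; 0 0 0 0 0 0 0"}}

```text
clock: 6.05
position: [0.4286, -0.1982, 0.1964]
tool_rot: [[0.978, -0.21, -0.001], [-0.21, -0.978, 0.001], [-0.001, -0.0, -1.0]]
contact_force: [-0.5, -0.2, -0.1]
opening: 0.025
```

Call:
{"method": "jog_arm", "body": {"steps": "0 0 0 0 0 0 -0.12; 0 0 0 0 0 0 -0.12; 0 0 0 0 0 0 -0.12; 0 0 0 0 0 0 -0.12; 0 0 0 0 0 0 -0.12; 0 0 0 0 0 0 -0.12; 0 0 0 0 0 0 -0.12; 0 0 0 0 0 0 -0.12; 0 0 0 0 0 0 -0.12; 0 0 0 0 0 0 -0.12; 0 0 0 0 0 0 -0.12; 0 0 0 0 0 0 -0.12"}}

```text
clock: 7.05
position: [0.4288, -0.1963, 0.1969]
tool_rot: [[0.327, 0.945, 0.0], [0.945, -0.327, 0.0], [0.0, 0.0, -1.0]]
contact_force: [0.2, -0.1, -0.1]
opening: 0.0251
```

Call:
{"method": "jog_arm", "body": {"steps": "0 0 0 0 0 0 -0.12; 0 0 0 0 0 0 -0.10; 0 0 0 0 0 0 0; 0 0 0 0 0 0 0; 0 0 0 0 0 0 0"}}

```text
clock: 7.47
position: [0.4289, -0.1968, 0.1967]
tool_rot: [[0.123, 0.992, 0.0], [0.992, -0.123, 0.0], [0.0, 0.0, -1.0]]
contact_force: [-0.7, 0.0, -0.0]
opening: 0.0257
```

```bash
python3 - <<'E'
from h import *
s=bot.sense();print(s['position'],s['tool_rot'].round(3),s['contact_force'])
a=bot.capture('wrist');b=bot.capture('scene');cv2.imwrite('pics/w4.png',a);cv2.imwrite('pics/s4.png',b)
A=a[100:400,160:480];u=proj(cam('scene'),[.43,-.197,.11])[0].astype(int)
B=cv2.resize(b[u[1]-75:u[1]+75,u[0]-80:u[0]+80],None,fx=2,fy=2,interpolation=cv2.INTER_CUBIC);print(u)
cv2.imwrite('pics/c4.png',np.hstack([A,B]))
E
```

```text
[ 0.42887493 -0.19676551  0.19667689] [[ 0.123  0.992  0.   ]
 [ 0.992 -0.123  0.   ]
 [ 0.     0.    -1.   ]] [-0.68958738  0.04189484 -0.02272791]
[315 193]
```

View pics/c4.png

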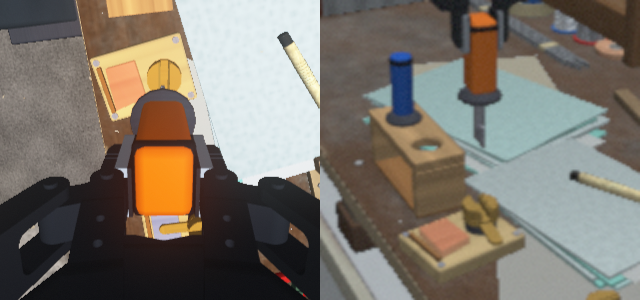

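The scene half shows the driver held upright, with its blade tip at about full-image (315,191), right over the screw. The wrist half shows the handle straight between the pads. I'll descend.

Call:
{"method": "jog_arm", "body": {"steps": "0 -0.0006 0.0007 0.02 0 0 0; 0 0 0 0.02 0 0 0; 0 0 0 0.02 0 0 0; 0 0 0 0.004 0 0 0; 0 0 0 0.004 0 0 0; 0 0 0 0 0 0 0; 0 0 0 0.003 0 0 0; 0 0 0 0 0 0 0"}}

```text
clock: 8.23
position: [0.4298, -0.1981, 0.126]
tool_rot: [[0.12, 0.993, 0.001], [0.993, -0.12, -0.0], [-0.0, 0.001, -1.0]]
contact_force: [-0.5, 0.2, -1.5]
opening: 0.0248
```

Call:
{"method": "jog_arm", "body": {"steps": "0 0 0 0.003 0 0 0; 0 0 0 0 0 0 0; 0 0 0 0.003 0 0 0; 0 0 0 0 0 0 0"}}

```text
clock: 8.57
position: [0.4294, -0.1978, 0.1191]
tool_rot: [[0.12, 0.993, -0.0], [0.993, -0.12, 0.0], [0.0, -0.0, -1.0]]
contact_force: [0.2, -0.8, -1.7]
opening: 0.0253
```

Call:
{"method": "jog_arm", "body": {"steps": "0 0 0 0.002 0 0 0; 0 0 0 0 0 0 0; 0 0 0 0.002 0 0 0; 0 0 0 0 0 0 0; 0 0 0 0.001 0 0 0; 0 0 0 0 0 0 0"}}

```text
clock: 9.07
position: [0.4295, -0.1979, 0.1143]
tool_rot: [[0.12, 0.993, -0.0], [0.993, -0.12, 0.0], [0.0, -0.0, -1.0]]
contact_force: [0.5, -0.4, -1.1]
opening: 0.0251
```

```bash
python3 - <<'E'
from h import *
s=bot.sense();print(s['position'],s['contact_force'],s['wrist_torque'])
b=bot.capture('scene');cv2.imwrite('pics/s5.png',b)
B=cv2.resize(b[120:280,230:400],None,fx=3.5,fy=3.5,interpolation=cv2.INTER_CUBIC)
cv2.imwrite('pics/c5.png',B)
E
```

```text
[ 0.42946274 -0.19788513  0.11434339] [ 0.50642943 -0.40341496 -1.06127342] [-0.00196831 -0.04358904  0.00973385]
```

View pics/c5.png

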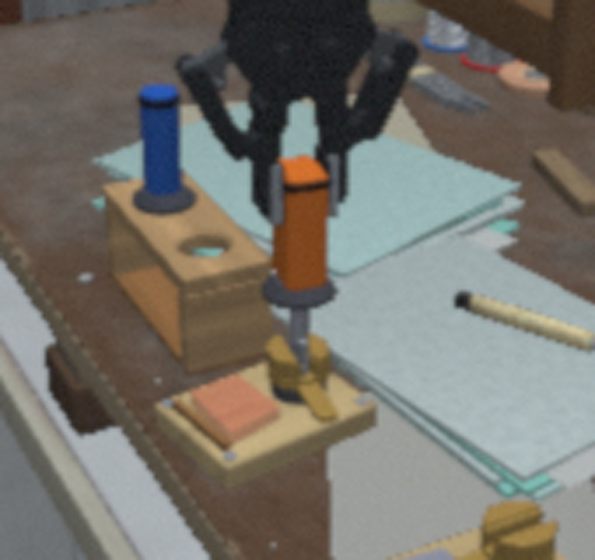

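```bash
python3 - <<'E'
from h import *
k=cam('scene');x,y,t=.4295,-.1979,.1143
for n,z in [('tcp',t),('top',t+.0174+.036),('hbot',t+.0174-.036),('collar',t+.0174-.045),('tip',t+.0174-.095),('mouth',.048)]:
  print(n,(proj(k,[[x-.018,y,z],[x,y,z],[x+.018,y,z]])-[230,120])*3.5)
E
```

```text
tcp [[270.23970949 256.62024255]
 [298.62835328 249.96798638]
 [326.52683067 243.43058997]]
top [[269.30690031 171.14777159]
 [298.57583028 165.05838418]
 [327.32401111 159.07733838]]
hbot [[270.55158823 285.19741348]
 [298.64592034 278.36719011]
 [326.26010817 271.65369821]]
collar [[270.70018855 298.81352813]
 [298.65429159 291.90031203]
 [326.13298979 285.10466639]]
tip [[271.49947476 372.05140889]
 [298.69933098 364.71176458]
 [325.44887783 357.49363232]]
mouth [[271.32262972 355.84725586]
 [298.68936405 348.59905828]
 [325.60029422 341.4715824 ]]
```

The driver is where predicted and the blade is in the slot, so I'll turn clockwise.

Call:
{"method": "jog_arm", "body": {"steps": "0 0 0 0 0 0 0.11; 0 0 0 0 0 0 0.11; 0 0 0 0 0 0 0.11; 0 0 0 0 0 0 0.11; 0 0 0 0 0 0 0.11; 0 0 0 0 0 0 0.11; 0 0 0 0 0 0 0.11; 0 0 0 0 0 0 0.11; 0 0 0 0 0 0 0.11; 0 0 0 0 0 0 0.11; 0 0 0 0 0 0 0.11; 0 0 0 0 0 0 0.11"}}

```text
clock: 10.12
position: [0.4289, -0.1978, 0.1144]
tool_rot: [[0.992, 0.125, -0.001], [0.125, -0.992, 0.0], [-0.001, -0.0, -1.0]]
contact_force: [-4.8, 1.1, 1.4]
opening: 0.0252
```

Call:
{"method": "jog_arm", "body": {"steps": "0 0 0 0 0 0 0.04; 0 0 0 0 0 0 0.04; 0 0 0 0 0 0 0.03; 0 0 0 0 0 0 0; 0 0 0 0 0 0 0"}}

```text
clock: 10.53
position: [0.4292, -0.1977, 0.1144]
tool_rot: [[1.0, 0.022, -0.001], [0.022, -1.0, 0.001], [-0.001, -0.001, -1.0]]
contact_force: [-3.6, 1.1, 0.3]
opening: 0.0252
```

```bash
python3 - <<'E'
from h import *
s=bot.sense();print(s['clock'],s['position'],s['contact_force'],s['wrist_torque'],np.degrees(np.arctan2(s['tool_rot'][1,0],s['tool_rot'][0,0])))
b=bot.capture('scene');a=bot.capture('wrist')
B=cv2.resize(b[180:260,270:350],None,fx=4,fy=4,interpolation=cv2.INTER_CUBIC)
cv2.imwrite('pics/c6.png',np.hstack([B,cv2.resize(a[80:280,220:420],(320,320))]))
E
```

```text
10.5333 [ 0.42917507 -0.19773331  0.11438381] [-3.58696703  1.13468999  0.2786295 ] [0.44210985 0.99159225 0.08461924] 1.2492091651375776
```

View pics/c6.png

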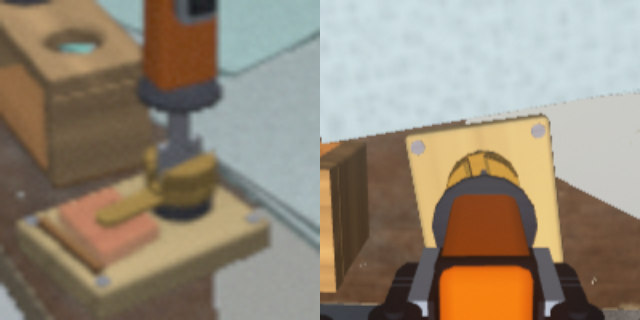

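The tongue now lies across the red glass. The wrist moment is only 0.08 N m, so I'll turn a little more to reach the stop.

Call:
{"method": "jog_arm", "body": {"steps": "0 0 0 0 0 0 0.03; 0 0 0 0 0 0 0.03; 0 0 0 0 0 0 0; 0 0 0 0 0 0 0"}}

```text
clock: 10.97
position: [0.4293, -0.1977, 0.1144]
tool_rot: [[0.999, -0.038, -0.001], [-0.038, -0.999, 0.001], [-0.001, -0.0, -1.0]]
contact_force: [-5.0, 1.8, -0.4]
opening: 0.0254
```

```bash
python3 - <<'E'
from h import *
s=bot.sense();print(s['wrist_torque'],s['contact_force'],np.degrees(np.arctan2(s['tool_rot'][1,0],s['tool_rot'][0,0])))
E
```

```text
[0.59449632 1.20712681 0.05553324] [-5.04182121  1.78261833 -0.43816701] -2.1753297764820547
```

Call:
{"method": "jog_arm", "body": {"steps": "0 0 0 0 0 0 0.03; 0 0 0 0 0 0 0.03; 0 0 0 0 0 0 0.03; 0 0 0 0 0 0 0; 0 0 0 0 0 0 0"}}

```text
clock: 11.38
position: [0.4292, -0.1977, 0.1144]
tool_rot: [[0.992, -0.127, -0.001], [-0.127, -0.992, 0.0], [-0.001, -0.0, -1.0]]
contact_force: [-5.4, 1.3, 1.9]
opening: 0.0252
```

```bash
python3 - <<'E'
from h import *
s=bot.sense();print(s['wrist_torque'],s['contact_force'],np.degrees(np.arctan2(s['tool_rot'][1,0],s['tool_rot'][0,0])))
E
```

```text
[0.5428921  1.39619516 0.491795  ] [-5.36215128  1.25145367  1.85453159] -7.309013009306165
```

The moment rose to 0.49 N m, so the screw is at its stop. I'll back off within the play and lift out.

Call:
{"method": "jog_arm", "body": {"steps": "0 0 0 0 0 0 -0.06; 0 0 0 0 0 0 -0.06; 0 0 0 0 0 0 -0.05; 0 0 0 0 0 0 0; 0 0 0 -0.005 0 0 0; 0 0 0 -0.01 0 0 0; 0 0 0 -0.02 0 0 0; 0 0 0 -0.025 0 0 0; 0 0 0 -0.025 0 0 0; 0 0 0 0 0 0 0.08; 0 0 0 0 0 0 0.08; 0 0 0 0 0 0 0.08"}}

```text
clock: 12.38
position: [0.4298, -0.1981, 0.2011]
tool_rot: [[0.979, -0.203, 0.002], [-0.203, -0.979, -0.001], [0.002, 0.001, -1.0]]
contact_force: [-0.4, -0.2, -1.2]
opening: 0.0254
```

Call:
{"method": "jog_arm", "body": {"steps": "0 0 0 0 0 0 0; 0 0 0 0 0 0 0; 0 0 0 0 0 0 0"}}

```text
clock: 12.63
position: [0.4296, -0.198, 0.1999]
tool_rot: [[0.981, -0.196, 0.0], [-0.196, -0.981, -0.0], [0.0, 0.0, -1.0]]
contact_force: [0.1, 0.3, -0.2]
opening: 0.0252
```

```bash
python3 - <<'E'
from h import *
s=bot.sense();print(s['clock'],s['position'],s['tool_rot'].round(4),s['contact_force'])
a=bot.capture('top');b=bot.capture('scene');w=bot.capture('wrist')
cv2.imwrite('pics/t7.png',a);cv2.imwrite('pics/s7.png',b);cv2.imwrite('pics/w7.png',w)
np.savez('w7.npz',position=s['position'],tool_rot=s['tool_rot'])
u=proj(cam('top'),[.4175,-.0876,.07])[0];v=proj(cam('scene'),[.4175,-.0876,.07])[0];q=proj(cam('wrist',s),[.4175,-.0876,.07])[0];print(u,v,q)
rs=lambda i,f:cv2.resize(i,(260,260),interpolation=cv2.INTER_CUBIC)
cr=lambda i,u,h:rs(i[int(u[1])-h:int(u[1])+h,int(u[0])-h:int(u[0])+h],1)
cv2.imwrite('pics/c7.png',np.hstack([cr(a,u+[25,0],50),cr(b,v+[15,0],65),cr(w,q,65)]))
E
```

```text
12.6333 [ 0.42956588 -0.19795947  0.19991161] [[ 9.807e-01 -1.956e-01  4.000e-04]
 [-1.956e-01 -9.807e-01 -2.000e-04]
 [ 4.000e-04  1.000e-04 -1.000e+00]] [ 0.12630167  0.34432831 -0.21314963]
[249.13613019 218.90113268] [288.53516885 189.33996964] [219.01082294 214.69698469]
```

View pics/c7.png

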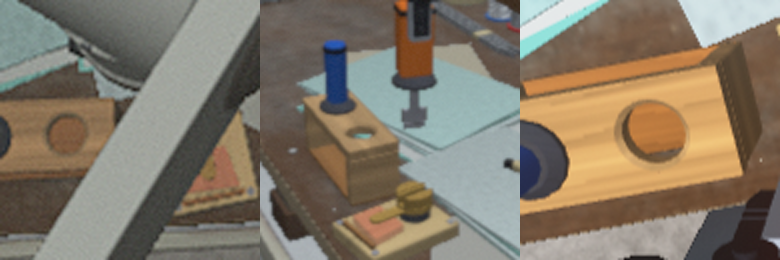

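The scene and wrist views show the tongue on the red glass and the driver upright. The empty hole is at wrist (220,214.5) and top (249.8,219.5), within about 1 mm of the grasp position. I'll carry the driver back.

Call:
{"method": "jog_arm", "body": {"steps": "0 -0.0085 -0.026 0 0 0 0; 0 -0.0085 -0.026 0 0 0 0; 0 -0.0085 -0.026 0 0 0 0; 0 -0.0084 -0.027 0 0 0 0; 0 0 0 0 0 0 0; 0 0 0 0 0 0 0; 0 0 0 0 0 0 0; 0 0 0 0 0 0 0"}}

```text
clock: 13.45
position: [0.4171, -0.0889, 0.1995]
tool_rot: [[0.98, -0.198, -0.0], [-0.198, -0.98, 0.0], [-0.0, -0.0, -1.0]]
contact_force: [0.3, 0.0, -0.9]
opening: 0.0254
```

Next I'll go down to TCP z 0.0985, about 1 mm above where the driver was hanging.

Call:
{"method": "jog_arm", "body": {"steps": "0 0 -0.0006 0.02 0 0 0; 0 0 0 0.02 0 0 0; 0 0 0 0.01 0 0 0; 0 0 0 0.01 0 0 0; 0 0 0 0.01 0 0 0; 0 0 0 0.01 0 0 0; 0 0 0 0.01 0 0 0; 0 0 0 0.008 0 0 0; 0 0 0 0.003 0 0 0; 0 0 0 0 0 0 0; 0 0 0 0 0 0 0"}}

```text
clock: 14.37
position: [0.4173, -0.0877, 0.0986]
tool_rot: [[0.98, -0.198, 0.0], [-0.198, -0.98, 0.0], [0.0, -0.0, -1.0]]
contact_force: [0.2, -0.2, -0.6]
opening: 0.0252
```

Call:
{"method": "jog_arm", "body": {"steps": "0 0 0 0.001 0 0 0; 0 0 0 0 0 0 0; 0.03 0 0 0 0 0 0; 0.04 0 0 0 0 0 0; 0.05 0 0 0 0 0 0; 0.05 0 0 0 0 0 0; 0.05 0 0 0 0 0 0; 0.05 0 0 0 0 0 0"}}

```text
clock: 15.03
position: [0.4171, -0.0877, 0.0975]
tool_rot: [[0.98, -0.198, -0.0], [-0.198, -0.98, 0.0], [-0.0, -0.0, -1.0]]
contact_force: [0.6, 0.1, 0.6]
opening: 0.0499
```

Call:
{"method": "jog_arm", "body": {"steps": "0.05 0 0 -0.01 0 0 0; 0.05 0 0 -0.02 0 0 0; 0.05 0 0 -0.03 0 0 0; 0.05 0 0 -0.035 0 0 0; 0.05 0 0 -0.035 0 0 0; 0.05 0 0 -0.035 0 0 0; 0.05 0 0 -0.02 0 0 0; 0.05 0.015 0 0 0 0 0; 0.05 0 0 0 0 0 0; 0.05 0 0 0 0 0 0; 0.05 0 0 0 0 0 0"}}

```text
clock: 15.95
position: [0.4313, -0.0905, 0.2821]
tool_rot: [[0.98, -0.198, -0.001], [-0.198, -0.98, 0.001], [-0.001, -0.0, -1.0]]
contact_force: [0.3, -0.7, -0.3]
opening: 0.05
```

```bash
python3 - <<'E'
from h import *
s=bot.sense();print(s['clock'],s['position'],s['contact_force'])
a=bot.capture('wrist');b=bot.capture('scene');k=cam('wrist',s)
for ce,st,p in blobs(a,(10,205,205),(18,255,255)):
  if st[4]>250: print('orange',ce,st,onz(k,ce,.149))
q=proj(k,[.4175,-.15,.07])[0].astype(int)
A=cv2.resize(a[q[1]-65:q[1]+65,q[0]-100:q[0]+100],(400,260));B=cv2.resize(b[110:240,220:420],(400,260))
cv2.imwrite('pics/c8.png',np.hstack([A,B]))
E
```

```text
15.95 [ 0.43129376 -0.09046729  0.28212207] [ 0.26570545 -0.67103987 -0.31323298]
orange [323.01519757 195.93920973] [312 182  23  29 658] [[ 0.41693079 -0.08861593  0.149     ]]
```

View pics/c8.png

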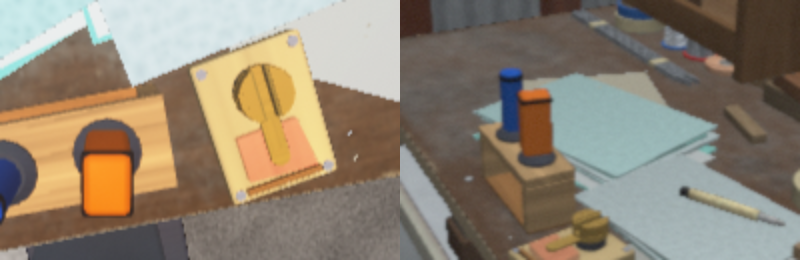

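Both views show the orange driver upright in its hole and the tongue lying square across the red glass. The gripper is clear, so I'll hand in.

```bash
python3 -c "
from rig import bot
print(bot.sign_off())"
```

```text
the job is handed in; nothing more can be done
None
```

I took the orange flat-bladed screwdriver from the rack, set its blade in the screw beside the red glass and turned it clockwise to the stop. I then put it back in its own hole and handed the job in at about 16 s of the 54 s allowed. No verdict was reported.

- **Screw:** the moment about the screw axis rose from about 0.06 to 0.49 N m, which I took as the stop. The last pictures show the brass tongue lying square across the red glass.
- **Screwdriver:** the last pictures show it upright with its collar on the rack. The handle top measured (0.417, −0.089) m, about 1 mm from the hole position I measured.
- **Gripper:** it was open and well above the rack at hand-in, touching nothing in the pictures, with a force reading under 1 N.

None of my checks failed. Two readings were unexplained:
- About 7 N upward showed on the tool while it gripped the hung driver, and was gone once it was lifted.
- During the turn there was a side force of about 5 N and a moment of about 1.4 N m across the axis, well under the limits.

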